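# Shut off the press's air in the valve box

### The arm

A 6-joint arm with a two-finger parallel gripper is mounted at the origin on a cart in front of the work surface, level with it; the furniture and walls round the work are solid. World frame = base frame: x ahead of the robot, y to its left, z up, the work surface at z = 0. Lengths are in m, angles in rad, forces in N, time in s.
With the tool pointing down it reaches from about 0.35 to 0.975 m from the base axis. Payload 4.9 kg.
Tool frame: the origin (TCP) lies midway between the tips of the shut fingers; the grasp point (between the pads) lies 19 mm behind it; z points along the fingers, y is the line along which they close (so a half turn about z gives the same grasp; the last joint's range is limited). The gripper opens to 85 mm and grips with 20 to 120 N. Pads are 22 mm wide; open, the fingers measure 114 mm over their backs; the gripper's body (76 mm by 85 mm) begins 54 mm behind the grasp point. The pads swing forward as they close: fully open they stand 13 mm farther back than shut.
Start: joints at [-1.243, 0.053, 1.613, -0, 1.476, -0.119], TCP at [0.27, -0.564, 0.231] pointing down, gripper open.
Joint ranges: [-3.01, 3.01], [-1.01, 2.22], [0.06, 2.58], [-1.02, 4.17], [0.09, 2.62], [-3.14, 3.14]. Speed limits (rad/s): [2.57, 2.57, 3.14, 3.14, 3.14, 3.14].

### API

Orientations are given as a unit quaternion [w, x, y, z].
In Python, from plant import * gives the robot as it stands.
- The arm moves only by the tool jog_arm, never from a script. Its argument "targets" is a list of rows, each a list of 3 entries, a list of its own where there are three numbers: the shift along the tool's x, y, z in units of 25 mm (1.0 is 25 mm), then the turn, a rotation vector about the tool's x, y, z in units of 8 degrees (1.0 is 8 degrees), then the opening in per cent of the stroke, from 0 (shut) to 100 (fully open). A call has 1 to 8 rows; each row is the pose to reach, as a shift and turn from the pose commanded when the call began, along the tool's axes at that moment; what a row does not reach only later rows make up. A row lasts 1/8 s, in which the tool goes at most 62.5 mm and 10.7 degrees, less where a joint would pass 70% of its speed; a pose out of reach is approached as far as the arm can. A call with a gripper value outside its range is refused whole. The fingers move at their own pace and stop on an object; the grip force is fixed at half the most. Time passes only in rows, so rows that repeat a pose let the fingers close. It gives the time, the measured TCP pose, the force, the opening and the grip force at its end, in the units of the state.
- state(): the state, without advancing time (a new reading comes with each control period).
- grab_frame(name): name is "scene" or "top"; returns (picture, depth): 384x512x3 uint8, red, green, blue; 384x512 float32, m along the optical axis (not along the pixel's ray), 0 where there is no reading.
- camera_params(name): a dict with "fovy" (degrees; the focal length in pixels is half the picture's height over the tangent of half this angle, whatever the lens; pixels are square), "cx", "cy" (the principal point, pixels), "rvec" (rotation vector, rad) and "tvec" (3), from world to camera coordinates, as OpenCV has them. Camera axes: x right, y down, z forward; pixel columns grow to the right and rows downward; lengths in m; the calibration is good to about 2 mm. A picture is of the moment at which its call begins. camera_params takes no time and is no camera call.
- job_done(): hands the job in; it is judged then, once.
The state is a dict: "time": time; "joint_pos": joint angles; "joint_vel": joint speeds; "joint_efforts": joint torques, N m; "tool_pos": TCP position; "tool_rot": TCP orientation; "contact_force": force on the tool from outside, world axes, zero at the start; "ft_torque": the same for the moment, N m; "gripper_width": opening from 0.0 (shut) to 1.0 (fully open); "grasp_force": force on a finger pad.
Only numpy, scipy, OpenCV 4.12 (cv2) and the standard library are available. Lean on these libraries where they do the work, as an engineer would, in place of code of your own. Each camera call takes 0.05 s, during which the arm holds its last target. There are 200 camera calls.

### The job

Shut off the press's air so that its die can be changed: push the upturned lip of the valve box's metal cover until the cover has slid fully back, then push the lever with the round disc on its hub a quarter turn clockwise, out to the left, until it is fully shut against its stop. Do both with the fingertips or the outside of the fingers only, without pinching the lip or the lever, and leave the cover open. Leave the other lever as it is and neither lift nor shift the tubes, dies and tools standing about.

Things in the scene. Friction and masses are not known exactly. Their poses are not given: they have to be found in the camera images.
- valve_box: Fixed grey sheet-steel shut-off box, 206 mm (x) by 230 mm (y) over its guide rails, 72 mm high. Origin: centre of its underside on the table; x points from its front (robot side) to its back, y to its left. Front half: open-topped bay under the cover. Rear half: fixed deck, 63 mm high. A pipe with a small round gauge stands at its left wall near the back (x +50, y +142 mm, up to 91 mm high).
- bay (a point): Centre of the bay's opening, 64 mm above the table (rim height; the side rails are 72 mm high). The bay measures inside 96 mm (x) by 210 mm (y), floor 4 mm above the table. Two equal ball valves stand in it, pivots 25 mm behind this point, one 48 mm to the right, one 37 mm to the left; which of them is the marked one varies. Both are hidden while the cover is shut.
- cover (a joint): Sliding aluminium cover plate (106 x 208 x 3 mm, upper face 67.5 mm above the table) of the bay: 0 m shut, 0.098 m fully back on the rear deck against its stop. It slides along the box's +x with 2.5 N of rail friction and some damping, and stays where it is left. It starts shut or up to 8 mm ajar.
- lip_front (a point): Front face of the cover's upturned front lip: a straight sheet lip 150 mm wide (along y), 6 mm thick, standing from 67.5 to 89.5 mm above the table. Origin: middle of the lip's front face, 78.5 mm above the table; x points to the back (the way the cover slides), y left. Push here. Open, this face stands at the box's x -5 mm.
- lip_back (a point): Rear face of the same lip. Origin: middle of that face, 6 mm behind lip_front.
- marked_lever (a joint): Lever of the marked valve, the one with a round flat steel disc (34 mm across, 3 mm thick) on its hub: 0 rad open (lever along its pipe, pointing to the front of the box), 1.571 rad shut against its stop (lever across the pipe, pointing to the box's left, +y); clockwise seen from above. Friction 0.12 N m, no spring. Starts 0 to 0.12.
- marked_hub (a point): Pivot of the marked lever, 48 mm above the table, at mid-height of the lever. The lever is 60 mm long from here to its tip; from 20 to 60 mm out it has a black grip 14 mm wide and 14 mm high (41 to 55 mm above the table). Valve body and pipe below it reach up to 40 mm near the pivot, 30 mm elsewhere; disc and nut on the hub up to 57 mm.
- marked_tip (a point): Outer end of the marked lever, 60 mm from its pivot, 48 mm above the table.
- marked_grip_right (a point): Right-hand shell of the marked lever's grip, 40 x 7 x 14 mm (right seen from the robot while open). Origin: middle of its outer side face, 40 mm out from the pivot, 48 mm above the table; x points from tip to pivot, y (left when open) is the way the face is pushed to shut the valve.
- marked_grip_left (a point): Left-hand shell of the same grip; origin at the middle of its outer side face, 14 mm from the right one.
- plain_lever (a joint): Lever of the other valve, same in size and movement, without a disc: 0 rad open, 1.571 rad shut. Starts 0 to 0.12; to be left as it is.
- plain_hub (a point): Pivot of the plain lever, 48 mm above the table; only a small hex nut on it.
- plain_tip (a point): Outer end of the plain lever, 60 mm from its pivot, 48 mm above the table.
- die_1: Loose brass-coloured press die, 22 mm across, 24 mm tall, standing left of the valve box; origin at its underside. Bystander.
- die_2: Loose steel press die, 26 mm across, 18 mm tall, standing left of the valve box; origin at its underside. Bystander.
- die_3: Loose slim steel press die, 18 mm across, 30 mm tall, standing at the left; origin at its underside. Bystander.
- tube_h1: Loose white open tube, 45 mm across, 118 mm tall, standing at the left; origin at its underside. Bystander.
- tube_g1: Loose white capped tube, 45 mm across, 118 mm tall, standing at the left; origin at its underside. Bystander.
- tube_g2: Loose white capped tube, 45 mm across, 118 mm tall, standing behind the valve box; origin at its underside. Bystander.
- spanner: Loose double open-ended spanner, 165 mm long, 6 mm thick, lying at the right front; origin at its underside. Bystander.
- screwdriver: Loose screwdriver with red handle, 205 mm long, lying at the far right front; origin at its underside. Bystander.

How it is judged:
On the way, in this order (a step that is already met when the one before it is completed fails the run):
1. the cover is slid back, the marked lever still open (value of joint cover above 0.088 m and value of joint marked_lever below 0.5 rad), for 0.2 s.
2. the marked lever is pushed shut (value of joint marked_lever above 1.45 rad), for 0.2 s.
At the end, for the whole second after the job is handed in: The cover is within 10 mm of its fully-back stop, the marked lever within 0.12 rad (7 degrees) of its shut stop, both at rest, and the plain lever still open (value of joint cover above 0.088 m and value of joint marked_lever above 1.45 rad and value of joint plain_lever below 0.3 rad and velocity of joint marked_lever between -0.05 and 0.05 rad/s and velocity of joint cover between -0.01 and 0.01 m/s); the robot touches nothing.
It fails at once if the plain lever is turned (its tip moves more than 15 mm) (distance of plain_tip from where it was at the start of the episode above 0.015 m).
It fails at once if the cover's lip is pinched (fingers press on its front and back at once) (contact force between the fingers and cover_c1 above 1.5 N and contact force between the fingers and cover_c2 above 1.5 N).
It fails at once if the marked lever is pinched (fingers press on both sides of its grip at once) (contact force between the fingers and marked_lever_c0 above 1.5 N and contact force between the fingers and marked_lever_c1 above 1.5 N).
It fails at once if a tube, die or tool standing about is lifted or shifted by more than 15 mm (distance of any of die_1, die_2, die_3, tube_h1, tube_g1, tube_g2, spanner, screwdriver from where it was at the start of the episode above 0.015 m).
It also fails if it takes over 48 s, if anything falls off the work surface, if the arm or the gripper's body presses on something with over 40 N, if the wrist force passes 120 N, or if a joint passes its speed limit or range.

## Working session

There is one attempt and no reset: what is moved stays moved. The work goes in short steps, Python scripts to look and compute and a tool call to move; the robot and the scene stay as the last step left them, time stands still between calls to the robot, and variables do not carry over. Pictures are saved under pics/ and viewed, at most 10 in all, crops included, and the job is handed in when it is done.

Besides the shell and the picture viewer there is one more tool, called after ">>>" as name([rows], argument=value, ...), one row to a line, values as JSON. jog_arm: Moves the arm, as the interface text tells. Its arguments: {"type":"object","properties":{"targets":{"type":"array"}},"required":["targets"]}

```bash
mkdir -p pics
cat > h.py <<'E'
from plant import *
import numpy as np, cv2
from scipy.spatial.transform import Rotation as R
def cloud(n):
    im,d=grab_frame(n); p=camera_params(n)
    f=im.shape[0]/2/np.tan(np.radians(p["fovy"])/2)
    v,u=np.mgrid[:im.shape[0],:im.shape[1]]
    c=np.stack([(u-p["cx"])/f*d,(v-p["cy"])/f*d,d],-1)
    w=(c-np.array(p["tvec"]))@R.from_rotvec(p["rvec"]).as_matrix()
    w[d==0]=np.nan
    return im,w
def save(n,im): cv2.imwrite("pics/"+n,im[:,:,::-1])
E
python3 - <<'E'
from h import *
s=state(); print(s["time"],s["tool_pos"],s["tool_rot"],s["gripper_width"])
a=[]
for n in("scene","top"):
    im,w=cloud(n); np.savez(n+".npz",im=im,w=w); a.append(im); p=camera_params(n);print(n,p)
save("a.png",cv2.resize(a[0],(800,600)));save("b.png",cv2.resize(a[1],(800,600)))
E
```

```text
0.0 [ 0.26984451 -0.56304744  0.23004267] [-1.02567640e-03  9.75151631e-01  2.21536074e-01 -1.13185023e-04] 0.9970040321277497
scene {'fovy': 46.197106378794345, 'cx': 254.81610987876851, 'cy': 194.05132203335916, 'rvec': array([ 1.05464986, -2.03201742,  1.34697746]), 'tvec': array([0.39419207, 0.26653024, 1.03478045])}
top {'fovy': 45.7896565813775, 'cx': 260.17863323469123, 'cy': 193.1352875201462, 'rvec': array([ 2.20241865, -2.17103064,  0.05049453]), 'tvec': array([0.04246347, 0.61842159, 1.76007556])}
```

View pics/b.png

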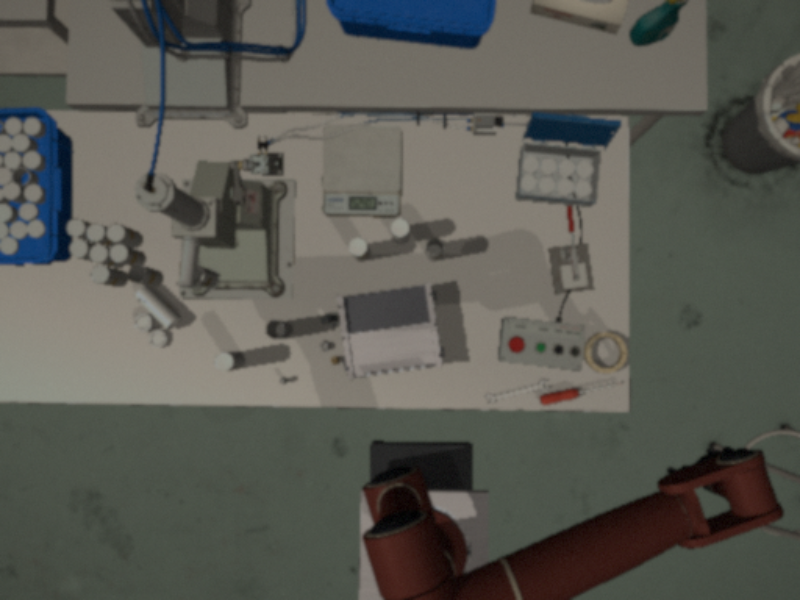

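View pics/a.png

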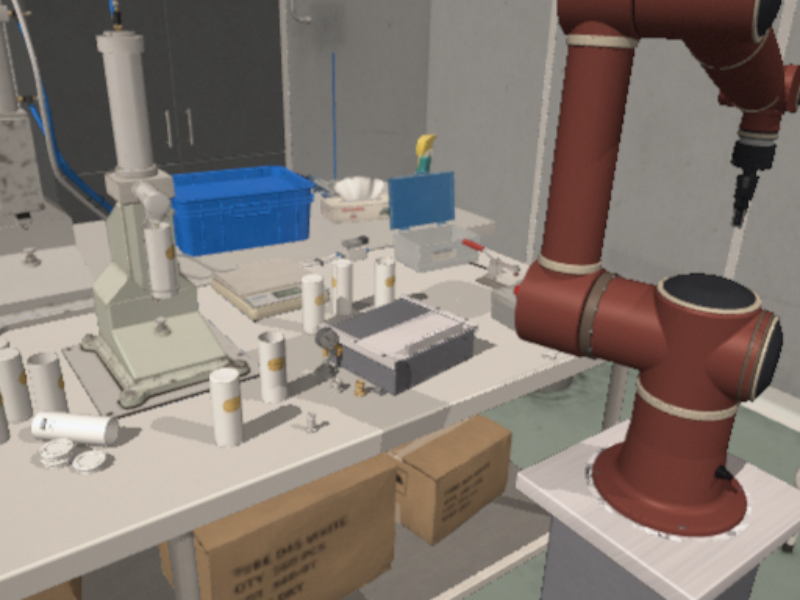

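The top view shows the box at about (392,330) of 800x600, with the light cover in its front half. The gauge, dies and open tube stand to its left, and the box is turned slightly. Next I measure it.

```bash
cat > m.py <<'E'
from h import *
T=np.load("top.npz"); w=T["w"]; im=T["im"]
u0,u1,v0,v1=200,300,170,250
W=w[v0:v1,u0:u1].reshape(-1,3)
c=W[(W[:,2]>.05)&(W[:,2]<.085)]
(cx,cy),sz,a=cv2.minAreaRect(c[:,:2].astype(np.float32)); print("box rect",cx,cy,sz,a,len(c))
for n in("top","scene"):
    D=np.load(n+".npz"); w=D["w"].reshape(-1,3); I=D["im"].reshape(-1,3)
    k=(np.hypot(w[:,0]-cx,w[:,1]-cy)<.12)
    print(n,np.histogram(w[k,2],bins=np.arange(-.01,.12,.005)))
    l=w[k&(w[:,2]>.078)&(w[:,2]<.095)]
    if len(l)>5: print("lip",cv2.minAreaRect(l[:,:2].astype(np.float32)),np.median(l,0),len(l))
save("c.png",cv2.resize(T["im"][170:250,160:300],None,fx=5.7,fy=5.7,interpolation=cv2.INTER_CUBIC))
E
python3 m.py
```

```text
box rect 0.5400969982147217 0.11233411729335785 (0.20590084791183472, 0.27230104804039) 8.930900573730469 3166
top (array([  22,   85,  121,   38,    7,    1,    0,    0,    1,    2,    4,
          3,   22,  236,  738, 1028,  513,  108,   21,   29,   15,    6,
          0,    0,    0]), array([-0.01 , -0.005,  0.   ,  0.005,  0.01 ,  0.015,  0.02 ,  0.025,
        0.03 ,  0.035,  0.04 ,  0.045,  0.05 ,  0.055,  0.06 ,  0.065,
        0.07 ,  0.075,  0.08 ,  0.085,  0.09 ,  0.095,  0.1  ,  0.105,
        0.11 ,  0.115]))
lip ((0.5029662251472473, 0.12686839699745178), (0.23790547251701355, 0.14024564623832703), 69.60193634033203) [0.45323634 0.11206127 0.08515902] 88
scene (array([  5, 276, 127, 103,  94, 100,  95,  94, 102, 109, 101,  97,  68,
       229, 897, 596, 135,  52,  47,  61,   0,   0,   0,   0,   0]), array([-0.01 , -0.005,  0.   ,  0.005,  0.01 ,  0.015,  0.02 ,  0.025,
        0.03 ,  0.035,  0.04 ,  0.045,  0.05 ,  0.055,  0.06 ,  0.065,
        0.07 ,  0.075,  0.08 ,  0.085,  0.09 ,  0.095,  0.1  ,  0.105,
        0.11 ,  0.115]))
lip ((0.47550487518310547, 0.1444343775510788), (0.2295040786266327, 0.08383402228355408), 63.38917922973633) [0.44591935 0.09314767 0.08431784] 129
```

View pics/c.png

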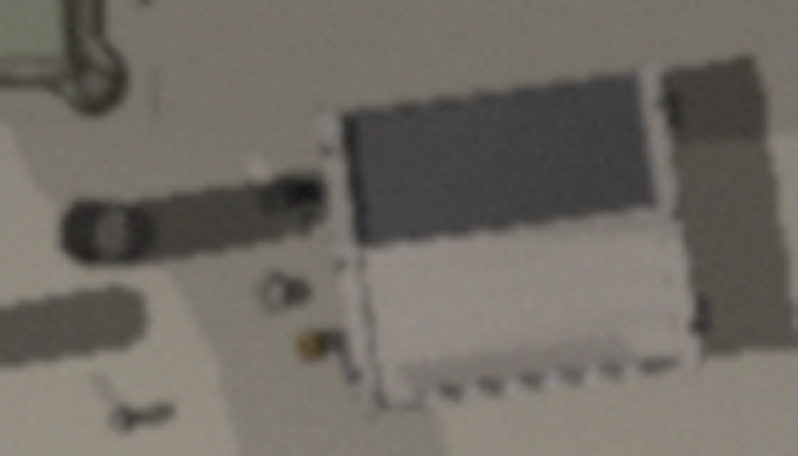

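The crop shows the rail corners at (322,115), (660,70), (697,360) and (368,405). The cover is light grey and shut, with the lip along the front edge. I intersect those rays with the rail-top height, and check against the lip depth.

```bash
cat > m2.py <<'E'
from h import *
def ray(n,u,v,z):
    p=camera_params(n); f=192/np.tan(np.radians(p["fovy"])/2); Rm=R.from_rotvec(p["rvec"]).as_matrix()
    o=-Rm.T@p["tvec"]; d=Rm.T@np.array([(u-p["cx"])/f,(v-p["cy"])/f,1]); return o+d*(z-o[2])/d[2]
P=[ray("top",160+a/5.7-.4,170+b/5.7-.4,.072)[:2] for a,b in[(322,115),(660,70),(697,360),(368,405)]]
P=np.array(P); print(P.round(4)); rl,rr,fr,fl=P
print("len",np.linalg.norm(rl-rr),np.linalg.norm(fl-fr),np.linalg.norm(rl-fl),np.linalg.norm(rr-fr))
c=P.mean(0); ex=(rl-fl+rr-fr); print("c",c,"yaw",np.degrees(np.arctan2(ex[1],ex[0])), "yaw from y",np.degrees(np.arctan2(*(-(rr-rl+fr-fl)*[-1,1]))) )
for yaw in(7.5,8.,8.5,9):
    Rm=R.from_euler("z",yaw,degrees=True).as_matrix()[:2,:2]
    for n in("top","scene"):
        w=np.load(n+".npz")["w"].reshape(-1,3); b=(w[:,:2]-c)@Rm
        k=(np.abs(b[:,0])<.125)&(np.abs(b[:,1])<.125)&(w[:,2]>.045)&(w[:,2]<.1)
        q=b[k]; z=w[k,2]
        l=(z>.079)&(np.abs(q[:,1])<.09)&(q[:,0]<-.05)
        s=np.polyfit(q[l,1],q[l,0],1)
        print(yaw,n,"ext",np.percentile(q,[1,99],axis=0).round(4).tolist(),"lip med",np.median(q[l],0).round(4),np.percentile(q[l],[5,95],axis=0).round(3).tolist(),"slope",s[0].round(3),l.sum())
E
python3 m2.py
```

```text
[[ 0.6251  0.2183]
 [ 0.6582 -0.0064]
 [ 0.4661 -0.0333]
 [ 0.4332  0.1839]]
len 0.2271585596215238 0.2197578945542731 0.19493297174372726 0.1939842501024013
c [0.54566637 0.09062964] yaw 9.06927904647614 yaw from y 8.50743347624434
7.5 top ext [[-0.1004, -0.1114], [0.0961, 0.1141]] lip med [-0.0973 -0.0013] [[-0.101, -0.071], [-0.071, 0.069]] slope -0.039 74
7.5 scene ext [[-0.1045, -0.1082], [0.0968, 0.1207]] lip med [-0.099   0.0092] [[-0.102, -0.061], [-0.094, 0.072]] slope -0.025 130
8.0 top ext [[-0.1002, -0.1114], [0.096, 0.1139]] lip med [-0.0972 -0.0004] [[-0.1, -0.07], [-0.07, 0.069]] slope -0.03 74
8.0 scene ext [[-0.1038, -0.1078], [0.0968, 0.1207]] lip med [-0.0988  0.0101] [[-0.101, -0.06], [-0.094, 0.073]] slope -0.016 130
8.5 top ext [[-0.1001, -0.1114], [0.0961, 0.114]] lip med [-0.0973  0.0004] [[-0.1, -0.069], [-0.07, 0.07]] slope -0.022 74
8.5 scene ext [[-0.1035, -0.1074], [0.0969, 0.1207]] lip med [-0.0988  0.011 ] [[-0.101, -0.059], [-0.094, 0.074]] slope -0.007 130
9 top ext [[-0.1002, -0.1114], [0.0961, 0.1145]] lip med [-0.0972  0.0013] [[-0.1, -0.068], [-0.07, 0.071]] slope -0.014 74
9 scene ext [[-0.1034, -0.1076], [0.0972, 0.121]] lip med [-0.0986  0.0119] [[-0.101, -0.058], [-0.095, 0.075]] slope 0.001 130
```

```bash
cat > go.py <<'E'
import sys
from h import *
C=np.array([.5435,.0905]); YAW=9.
B=R.from_euler("z",YAW,degrees=True)
def goal(bx,by,z,yaw=0):
    s=state(); q=R.from_quat(s["tool_rot"],scalar_first=True); p=np.array(s["tool_pos"])
    g=B.apply([bx,by,0])+[*C,z]
    G=R.from_euler("z",YAW+yaw,degrees=True)*R.from_euler("x",180,degrees=True)
    print("goal",g.round(4),"shift",(q.inv().apply(g-p)/.025).round(2),"turn",(np.degrees((q.inv()*G).as_rotvec())/8).round(2))
def where():
    s=state(); b=B.inv().apply(np.array(s["tool_pos"])-[*C,0]); print("t",s["time"],"box",b.round(4),"F",np.round(B.inv().apply(s["contact_force"]),1),"w",s["gripper_width"])
if __name__=="__main__":
    where(); a=list(map(float,sys.argv[1:]))
    for i in range(0,len(a),4): goal(*a[i:i+4])
E
python3 go.py -.135 0 .23 0
```

```text
t 0.1 box [-0.3725 -0.6028  0.2302] F [ 0.3 -0.6  0. ] w 0.9977203444342964
goal [0.4102 0.0694 0.23  ] shift [ 15.99 -20.39   0.05] turn [-0.01  0.    2.07]
```

>>> jog_arm([
  [[16,-20.4,0],[0,0,2.07],0],
  [[16,-20.4,0],[0,0,2.07],0],
  [[16,-20.4,0],[0,0,2.07],0],
  [[16,-20.4,0],[0,0,2.07],0],
  [[16,-20.4,0],[0,0,2.07],0],
  [[16,-20.4,0],[0,0,2.07],0],
  [[16,-20.4,0],[0,0,2.07],0],
  [[16,-20.4,0],[0,0,2.07],0],
])

```text
time: 1.1
tool_pos: [0.3781, -0.0736, 0.231]
tool_rot: [0.0, 0.997, 0.078, 0.0]
contact_force: [1.8, -0.2, 0.2]
gripper_width: -0.0
grasp_force: 0.0
```

```bash
python3 go.py -.135 0 .23 0 -.135 0 .076 0
```

```text
t 1.1 box [-0.189  -0.1362  0.231 ] F [ 1.8 -0.5  0.2] w -0.00041358018800645717
goal [0.4102 0.0694 0.23  ] shift [ 2.16 -5.45  0.04] turn [ 0. -0. -0.]
goal [0.4102 0.0694 0.076 ] shift [ 2.16 -5.45  6.2 ] turn [ 0. -0. -0.]
```

>>> jog_arm([
  [[2.1,-5.4,0],[0,0,0],0],
  [[2.1,-5.4,0],[0,0,0],0],
  [[2.1,-5.4,0],[0,0,0],0],
  [[2.1,-5.4,6.2],[0,0,0],0],
  [[2.1,-5.4,6.2],[0,0,0],0],
  [[2.1,-5.4,6.2],[0,0,0],0],
  [[2.1,-5.4,6.2],[0,0,0],0],
])

```text
time: 1.98
tool_pos: [0.4061, 0.0662, 0.0731]
tool_rot: [-0.0, 0.997, 0.079, -0.004]
contact_force: [0.1, 0.1, 0.7]
gripper_width: -0.001
grasp_force: 0.0
```

```bash
python3 go.py -.016 0 .077 0
python3 - <<'E'
from h import *
im,w=cloud("scene"); save("d.png",cv2.resize(im[150:270,180:340],(800,600),interpolation=cv2.INTER_CUBIC))
E
```

```text
t 1.975 box [-0.1395 -0.0025  0.0731] F [0.1 0.1 0.7] w -0.0005303638803975534
goal [0.5277 0.088  0.077 ] shift [ 4.94 -0.1  -0.19] turn [-0.01  0.05  0.01]
```

View pics/d.png

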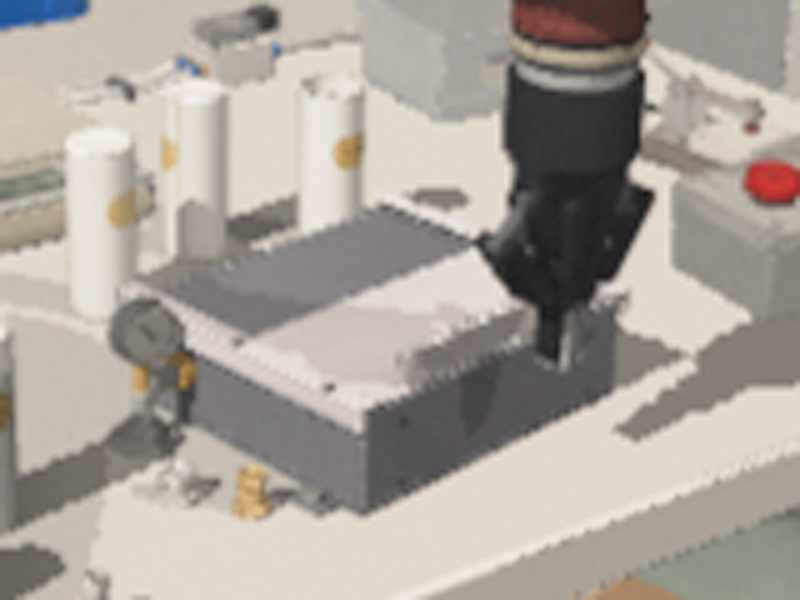

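The shut fingertips stand just in front of the lip (finger at about (555,340), lip right of centre), clear of everything. Now I push.

>>> jog_arm([
  [[0.5,-0.1,-0.15],[0,0,0],0],
  [[1.0,-0.1,-0.15],[0,0,0],0],
  [[1.5,-0.1,-0.15],[0,0,0],0],
  [[2.0,-0.1,-0.15],[0,0,0],0],
  [[2.5,-0.1,-0.15],[0,0,0],0],
  [[3.0,-0.1,-0.15],[0,0,0],0],
  [[3.5,-0.1,-0.15],[0,0,0],0],
  [[4.0,-0.1,-0.15],[0,0,0],0],
])

```text
time: 3.02
tool_pos: [0.508, 0.0843, 0.0799]
tool_rot: [0.0, 0.997, 0.079, -0.0]
contact_force: [-3.7, -2.4, 2.5]
gripper_width: 0.003
grasp_force: 1.7
```

```bash
python3 go.py -.016 0 .077 0
```

```text
t 3.025 box [-0.036  -0.0006  0.0799] F [-4.  -1.8  2.5] w 0.003074950700632341
goal [0.5277 0.088  0.077 ] shift [ 0.8  -0.02  0.12] turn [0.   0.   0.01]
```

>>> jog_arm([
  [[0.3,0,0],[0,0,0],0],
  [[0.5,0,0],[0,0,0],0],
  [[0.65,0,0],[0,0,0],0],
  [[0.8,0,0],[0,0,0],0],
  [[0.85,0,0],[0,0,0],0],
  [[0.85,0,0],[0,0,0],0],
])

```text
time: 3.78
tool_pos: [0.5284, 0.0877, 0.08]
tool_rot: [-0.0, 0.997, 0.079, 0.0]
contact_force: [-1.0, -1.4, -1.0]
gripper_width: 0.003
grasp_force: 0.7
```

```bash
python3 go.py -.016 0 .077 0
```

```text
t 3.775 box [-0.0153 -0.0004  0.08  ] F [-1.2 -1.3 -1. ] w 0.0025610965442175193
goal [0.5277 0.088  0.077 ] shift [-0.03 -0.02  0.12] turn [-0. -0.  0.]
```

Not clearly at the stop yet, so I creep on until the force rises.

>>> jog_arm([
  [[0.1,0,0],[0,0,0],0],
  [[0.2,0,0],[0,0,0],0],
  [[0.2,0,0],[0,0,0],0],
])

```text
time: 4.15
tool_pos: [0.5296, 0.0879, 0.0799]
tool_rot: [0.0, 0.997, 0.079, -0.005]
contact_force: [-16.4, -3.8, 12.4]
gripper_width: 0.002
grasp_force: 8.6
```

>>> jog_arm([
  [[-1,0,0],[0,0,0],0],
  [[-1.5,0,-2],[0,0,0],0],
  [[-1.5,1,-4],[0,0,0],0],
  [[-2,4,-5],[0,0,0],0],
  [[-3,6.5,-5],[0,0,0],0],
  [[-4,9,-5],[0,0,0],0],
  [[-4,9,-5],[0,0,0],0],
])

```text
time: 5.03
tool_pos: [0.47, -0.1522, 0.206]
tool_rot: [0.001, 0.997, 0.077, 0.002]
contact_force: [0.5, 1.5, 0.2]
gripper_width: 0.001
grasp_force: 0.0
```

Run:
```python
from h import *
from go import where; where()
a,w=cloud("top"); np.savez("top2.npz",im=a,w=w)
b,w2=cloud("scene"); np.savez("scene2.npz",im=b,w=w2)
o=[cv2.resize(x,(400,300),interpolation=cv2.INTER_CUBIC) for x in(a[175:250,205:305],b[190:265,240:340])]
f=lambda x:np.clip(x.astype(float)*1.8,0,255).astype(np.uint8)
save("e.png",np.hstack([f(cv2.resize(a[175:250,210:295],(500,441),interpolation=cv2.INTER_CUBIC)),cv2.resize(b[180:280,230:298],(300,441),interpolation=cv2.INTER_CUBIC)]))
```

```text
t 5.025 box [-0.1106 -0.2282  0.206 ] F [0.7 1.4 0.2] w 0.0012079567800849427
```

View pics/e.png

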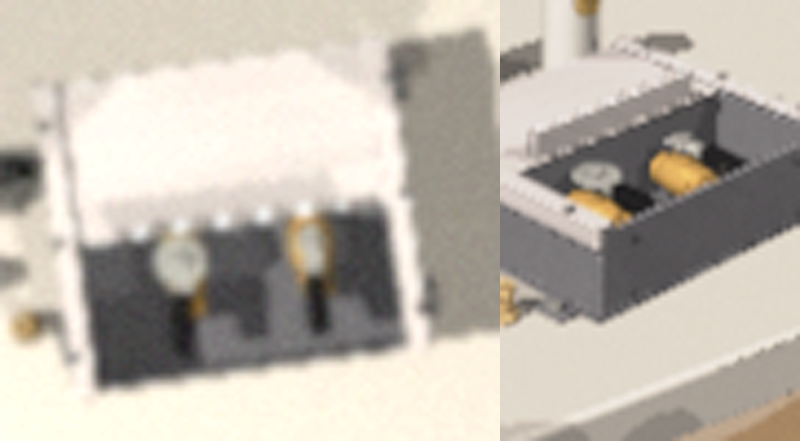

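The cover is open. The disc is on the left valve: hub at (180,262), lever black down to about (184,355). The plain valve is on the right: nut (312,240), tip (319,332).

```bash
python3 - <<'E'
import m2 as m
E
cat > m3.py <<'E'
from h import *
from go import B,C,goal,where
def ray(n,u,v,z):
    p=camera_params(n); f=192/np.tan(np.radians(p["fovy"])/2); Rm=R.from_rotvec(p["rvec"]).as_matrix()
    o=-Rm.T@p["tvec"]; d=Rm.T@np.array([(u-p["cx"])/f,(v-p["cy"])/f,1]); return o+d*(z-o[2])/d[2]
for n,a,b,z in[("disc",180,262,.055),("tip",184,355,.055),("nut",312,240,.056),("ptip",319,332,.055),
  ("flcorner",92,388,.072),("frcorner",420,345,.072)]:
    print(n,B.inv().apply(ray("top",210+a*85/500-.4,175+b*75/441-.4,z)-[*C,0]).round(4))
w=np.load("top2.npz")["w"].reshape(-1,3); b=B.inv().apply(w-[*C,0])
l=(b[:,2]>.079)&(abs(b[:,1])<.08)&(abs(b[:,0])<.05); print("lip",np.median(b[l],0),l.sum())
E
python3 m3.py
```

```text
[[ 0.6251  0.2183]
 [ 0.6582 -0.0064]
 [ 0.4661 -0.0333]
 [ 0.4332  0.1839]]
len 0.2271585596215238 0.2197578945542731 0.19493297174372726 0.1939842501024013
c [0.54566637 0.09062964] yaw 9.06927904647614 yaw from y 8.50743347624434
7.5 top ext [[-0.1004, -0.1114], [0.0961, 0.1141]] lip med [-0.0973 -0.0013] [[-0.101, -0.071], [-0.071, 0.069]] slope -0.039 74
7.5 scene ext [[-0.1045, -0.1082], [0.0968, 0.1207]] lip med [-0.099   0.0092] [[-0.102, -0.061], [-0.094, 0.072]] slope -0.025 130
8.0 top ext [[-0.1002, -0.1114], [0.096, 0.1139]] lip med [-0.0972 -0.0004] [[-0.1, -0.07], [-0.07, 0.069]] slope -0.03 74
8.0 scene ext [[-0.1038, -0.1078], [0.0968, 0.1207]] lip med [-0.0988  0.0101] [[-0.101, -0.06], [-0.094, 0.073]] slope -0.016 130
8.5 top ext [[-0.1001, -0.1114], [0.0961, 0.114]] lip med [-0.0973  0.0004] [[-0.1, -0.069], [-0.07, 0.07]] slope -0.022 74
8.5 scene ext [[-0.1035, -0.1074], [0.0969, 0.1207]] lip med [-0.0988  0.011 ] [[-0.101, -0.059], [-0.094, 0.074]] slope -0.007 130
9 top ext [[-0.1002, -0.1114], [0.0961, 0.1145]] lip med [-0.0972  0.0013] [[-0.1, -0.068], [-0.07, 0.071]] slope -0.014 74
9 scene ext [[-0.1034, -0.1076], [0.0972, 0.121]] lip med [-0.0986  0.0119] [[-0.101, -0.058], [-0.095, 0.075]] slope 0.001 130
disc [-0.0226  0.0393  0.055 ]
tip [-0.0826  0.0451  0.055 ]
nut [-0.0207 -0.0476  0.056 ]
ptip [-0.0803 -0.0436  0.055 ]
flcorner [-0.0947  0.1055  0.072 ]
frcorner [-0.0972 -0.1066  0.072 ]
lip [-0.00218921  0.00136099  0.09015507] 65
```

The marked hub is at box (-22.5, 38) mm with the tip 60 mm out, which matches the given sizes. Next I go down to its right.

```bash
python3 go.py -.068 .004 .15 0 -.068 .004 .045 0
```

```text
t 5.125 box [-0.1104 -0.2278  0.2058] F [0.8 0.2 0.4] w 0.0018704414241154286
goal [0.4757 0.0838 0.15  ] shift [ 1.66 -9.28  2.23] turn [ 0.01 -0.02 -0.02]
goal [0.4757 0.0838 0.045 ] shift [ 1.65 -9.28  6.43] turn [ 0.01 -0.02 -0.02]
```

>>> jog_arm([
  [[1.65,-9.3,2],[0,0,0],0],
  [[1.65,-9.3,2],[0,0,0],0],
  [[1.65,-9.3,2],[0,0,0],0],
  [[1.65,-9.3,2],[0,0,0],0],
  [[1.65,-9.3,2],[0,0,0],0],
  [[1.65,-9.3,2],[0,0,0],0],
  [[1.65,-9.3,2],[0,0,0],0],
])

```text
time: 6.0
tool_pos: [0.4746, 0.086, 0.1556]
tool_rot: [0.0, 0.997, 0.078, 0.001]
contact_force: [0.5, 0.6, -0.2]
gripper_width: 0.004
grasp_force: 0.0
```

```bash
python3 go.py -.068 .004 .10 0 -.068 .004 .045 0
```

```text
t 6.0 box [-0.0688  0.0063  0.1556] F [ 0.6  0.5 -0.2] w 0.003754029341957476
goal [0.4757 0.0838 0.1   ] shift [0.03 0.09 2.23] turn [ 0.   -0.01 -0.  ]
goal [0.4757 0.0838 0.045 ] shift [0.03 0.09 4.43] turn [ 0.   -0.01 -0.  ]
```

>>> jog_arm([
  [[0,0.1,1.5],[0,0,0],0],
  [[0,0.1,2.5],[0,0,0],0],
  [[0,0.1,3.3],[0,0,0],0],
  [[0,0.1,4],[0,0,0],0],
  [[0,0.1,4.4],[0,0,0],0],
  [[0,0.1,4.4],[0,0,0],0],
  [[0,0.1,4.4],[0,0,0],0],
])

```text
time: 6.88
tool_pos: [0.4752, 0.084, 0.0459]
tool_rot: [0.0, 0.997, 0.079, 0.001]
contact_force: [-0.3, 0.1, 0.3]
gripper_width: -0.003
grasp_force: 0.0
```

Run:
```python
from go import *
where()
s=state(); p=B.inv().apply(np.array(s["tool_pos"])-[*C,0])
h=np.array([-.0225,.038])
for t in range(5,101,5):
    a=np.radians(t); u=np.array([-np.cos(a),np.sin(a)]); n=np.array([np.sin(a),np.cos(a)])
    c=h+(.034+.0175*t/90)*u-.007*n-[.011,.0145]; d=(c-p[:2])/.025
    print(t,c.round(4),d[0].round(2),(-d[1]).round(2))
im,w=cloud("top"); save("f.png",cv2.resize(im[175:250,210:295],(700,617),interpolation=cv2.INTER_CUBIC)[:600])
```

```text
t 6.875 box [-0.0685  0.0043  0.0459] F [-0.3  0.1  0.3] w -0.003158774668242993
5 [-0.0689  0.0196] -0.02 -0.61
10 [-0.0701  0.0228] -0.07 -0.74
15 [-0.071   0.0263] -0.1 -0.88
20 [-0.0715  0.0299] -0.12 -1.02
25 [-0.0717  0.0336] -0.13 -1.17
30 [-0.0715  0.0374] -0.12 -1.32
35 [-0.0709  0.0412] -0.1 -1.47
40 [-0.07   0.045] -0.06 -1.63
45 [-0.0687  0.0488] -0.01 -1.78
50 [-0.067   0.0525] 0.06 -1.93
55 [-0.0649  0.0561] 0.14 -2.07
60 [-0.0624  0.0595] 0.24 -2.21
65 [-0.0596  0.0628] 0.36 -2.34
70 [-0.0564  0.0658] 0.48 -2.46
75 [-0.0528  0.0686] 0.63 -2.57
80 [-0.049   0.0711] 0.78 -2.67
85 [-0.0449  0.0732] 0.94 -2.76
90 [-0.0405  0.075 ] 1.12 -2.83
95 [-0.0359  0.0764] 1.3 -2.88
100 [-0.0311  0.0773] 1.49 -2.92
```

>>> jog_arm([
  [[0,-0.5,0],[0,0,0],0],
  [[-0.07,-0.75,0],[0,0,0],0],
  [[-0.1,-0.95,0],[0,0,0],0],
  [[-0.12,-1.17,0],[0,0,0],0],
  [[-0.1,-1.4,0],[0,0,0],0],
  [[-0.06,-1.6,0],[0,0,0],0],
  [[0,-1.8,0],[0,0,0],0],
])

```text
time: 7.8
tool_pos: [0.4672, 0.1288, 0.0449]
tool_rot: [0.0, 0.997, 0.079, -0.0]
contact_force: [-0.3, -3.7, -0.1]
gripper_width: 0.0
grasp_force: 1.5
```

```bash
python3 go.py -.0687 .0488 .045 0 -.0564 .0658 .045 0 -.0405 .075 .045 0
```

```text
t 7.8 box [-0.0694  0.0497  0.0449] F [-0.8 -3.6 -0.1] w 1.7951928688862116e-06
goal [0.468 0.128 0.045] shift [ 0.03  0.04 -0.  ] turn [0.   0.01 0.  ]
goal [0.4775 0.1467 0.045 ] shift [ 0.52 -0.64 -0.  ] turn [0.   0.01 0.  ]
goal [0.4918 0.1582 0.045 ] shift [ 1.16 -1.01 -0.  ] turn [0.   0.01 0.  ]
```

The force matches the lever's friction. I continue round the arc.

>>> jog_arm([
  [[0.08,-0.12,0],[0,0,0],0],
  [[0.18,-0.28,0],[0,0,0],0],
  [[0.32,-0.45,0],[0,0,0],0],
  [[0.5,-0.62,0],[0,0,0],0],
  [[0.66,-0.74,0],[0,0,0],0],
  [[0.82,-0.85,0],[0,0,0],0],
  [[0.98,-0.93,0],[0,0,0],0],
  [[1.1,-1.0,0],[0,0,0],0],
])

```text
time: 8.8
tool_pos: [0.4903, 0.1578, 0.0446]
tool_rot: [-0.0, 0.997, 0.079, -0.001]
contact_force: [-2.8, -2.4, -0.7]
gripper_width: -0.001
grasp_force: 1.4
```

>>> jog_arm([
  [[0.08,0,0],[0,0,0],0],
  [[0.15,0,0],[0,0,0],0],
  [[0.15,0,0],[0,0,0],0],
])

```text
time: 9.18
tool_pos: [0.4932, 0.1587, 0.0446]
tool_rot: [-0.001, 0.997, 0.079, -0.001]
contact_force: [-5.5, 0.3, 0.9]
gripper_width: 0.002
grasp_force: 2.7
```

```bash
python3 go.py -.0405 .075 .045 0
```

```text
t 9.175 box [-0.039   0.0752  0.0446] F [-5.4  1.1  0.9] w 0.0024162869116402578
goal [0.4918 0.1582 0.045 ] shift [-0.06  0.01 -0.02] turn [-0.01  0.02  0.  ]
```

>>> jog_arm([
  [[0.06,0,0],[0,0,0],0],
  [[0.12,0,0],[0,0,0],0],
  [[0.12,0,0],[0,0,0],0],
  [[0.12,0,0],[0,0,0],0],
])

```text
time: 9.68
tool_pos: [0.4934, 0.1588, 0.0444]
tool_rot: [-0.0, 0.997, 0.079, -0.005]
contact_force: [-15.3, -1.5, 8.3]
gripper_width: 0.001
grasp_force: 7.7
```

```bash
python3 go.py -.0405 .075 .045 0
```

```text
t 9.675 box [-0.0388  0.0753  0.0444] F [-15.4   0.9   8.3] w 0.0005897034377831209
goal [0.4918 0.1582 0.045 ] shift [-0.07  0.01 -0.02] turn [-0.01  0.07  0.01]
```

The lever is firmly against its stop. I back off forward, rise and look.

>>> jog_arm([
  [[-0.4,0.1,0],[0,0,0],0],
  [[-0.7,0.2,0],[0,0,0],0],
  [[-0.7,0.2,-1.5],[0,0,0],0],
  [[-0.7,0.2,-3.5],[0,0,0],0],
  [[-0.7,0.2,-5.5],[0,0,0],0],
  [[-2,3,-6.5],[0,0,0],0],
  [[-3,5.5,-6.5],[0,0,0],0],
  [[-4,8,-6.5],[0,0,0],0],
])

```text
time: 10.68
tool_pos: [0.4364, -0.0296, 0.2088]
tool_rot: [0.001, 0.997, 0.079, 0.002]
contact_force: [0.4, -0.3, -0.0]
gripper_width: 0.003
grasp_force: 0.0
```

>>> jog_arm([
  [[0,3,0],[0,0,0],0],
  [[0,3,0],[0,0,0],0],
  [[0,3,0],[0,0,0],0],
  [[0,3,0],[0,0,0],0],
])

```text
time: 11.18
tool_pos: [0.448, -0.1007, 0.2071]
tool_rot: [-0.0, 0.997, 0.08, 0.0]
contact_force: [-0.6, -0.3, -0.2]
gripper_width: 0.001
grasp_force: 0.0
```

Run:
```python
from h import *
from go import where; where()
a,w=cloud("top"); b,w2=cloud("scene")
f=lambda x:np.clip(x.astype(float)*1.8,0,255).astype(np.uint8)
save("g.png",np.hstack([f(cv2.resize(a[175:250,210:295],(500,441),interpolation=cv2.INTER_CUBIC)),cv2.resize(b[180:280,230:298],(300,441),interpolation=cv2.INTER_CUBIC)]))
```

```text
t 11.175 box [-0.1243 -0.1739  0.2071] F [-0.6 -0.2 -0.2] w 0.00106643217107305
```

View pics/g.png

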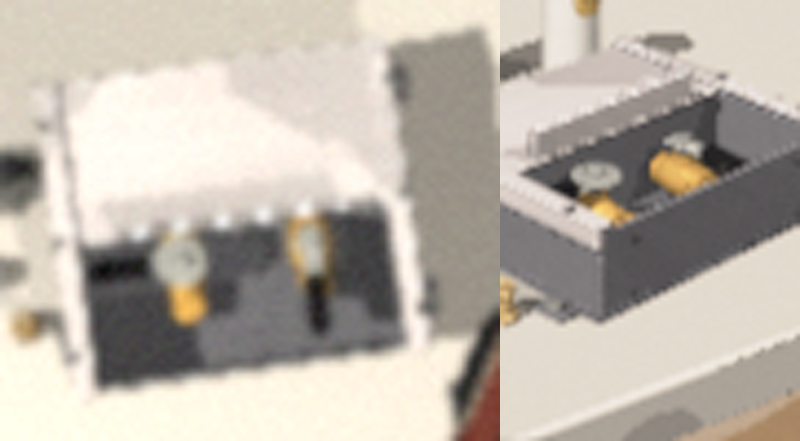

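The marked lever now points left (black grip at about (115,268), hub (180,262)). The plain lever is unchanged (tip (319,330)), the cover is still fully back, and the arm is clear.

```bash
python3 -c "
from plant import *
print(job_done())"
```

```text
the job is handed in; nothing more can be done
None
```

I slid the cover fully back, pushed the marked (left) lever shut against its stop, and handed the job in at about 11 s. The last picture shows the plain lever unmoved and the arm clear of everything. The interface returned no verdict on the judging.

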